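# Make a check valve ready for its ball

## Robot

A 6-joint arm with a two-finger parallel gripper is mounted at the origin on the work surface. World frame = base frame: x ahead of the robot, y to its left, z up, the work surface at z = 0. Lengths are in m, angles in rad, forces in N, time in s.
With the tool pointing down it reaches from about 0.225 to 0.875 m from the base axis. Payload 3.4 kg.
Tool frame: the origin (TCP) lies on the centre line of the jaws, within the pads' length; the fingertips stand 14 mm ahead of it and the grasp point (between the pads) lies 5 mm behind it; z points along the fingers, y is the line along which they close (so a half turn about z gives the same grasp; the last joint's range is limited). The gripper opens to 85 mm and grips with 20 to 120 N. Pads are 22 mm wide; open, the fingers measure 114 mm over their backs; the gripper's body (76 mm by 85 mm) begins 54 mm behind the grasp point. The pads swing forward as they close: fully open they stand 13 mm farther back than shut.
Start: joints at [-0.121, 0.276, 1.505, -0, 1.361, -0.121], TCP at [0.575, -0, 0.217] pointing down, gripper open.
Joint ranges: [-2.89, 2.89], [-0.75, 2.08], [0.22, 2.7], [-1.18, 4.32], [0.11, 2.71], [-2.7, 2.7]. Speed limits (rad/s): [2.57, 2.57, 3.14, 3.14, 3.14, 3.14].

## Interface

Orientations are given as a unit quaternion [w, x, y, z].
In Python, from rig import manip, eyes gives the robot as it stands.
- The arm moves only by the shell command python3 -m creep 'ROWS' [FORCE]. ROWS is JSON, a list of rows, each a list of 5 numbers: the opening, from 0 (shut) to 1 (fully open), then the shift along the tool's x, y, z normalised to -1 to 1, where 1 is 0.5 m, then the turn about the tool's z normalised to -1 to 1, where 1 is 360 degrees. In form: [[fingers, dx, dy, dz, spin], ...]. A call has 1 to 10 rows; each row is the pose to reach, as a shift and turn from the pose commanded when the call began, along the tool's axes at that moment, turning the shorter way round; what a row does not reach only later rows make up. A row lasts 1/10 s, in which the tool goes at most 50 mm and 8.59 degrees, less where a joint would pass 70% of its speed; a pose out of reach is approached as far as the arm can. A call with a number of a shift or a turn outside -1 to 1 is refused whole. A call with a gripper value outside its range is refused whole. The fingers move at their own pace and stop on an object; FORCE is the grip in N (left out, the last holds). Time passes only in rows, so rows that repeat a pose let the fingers close. It gives the time, the measured TCP pose, the force, the opening and the grip force at its end, in the units of the state.
- manip.get_state(): the state, without advancing time (a new reading comes with each control period).
- eyes.get_image(name): name is "scene" or "side" or "wrist"; returns a dict with "frame" (384x512x3 uint8, red, green, blue), "fx", "fy", "cx", "cy" (pixels), "k1" (the pictures are not rectified: a ray, as slopes to the right and down, at radius r is drawn at 1 + k1 r^2 times it, then the intrinsics apply), "R" (3x3) and "t" (3): a world point X has camera coordinates R X + t. Camera axes: x right, y down, z forward; pixel columns grow to the right and rows downward; lengths in m; the calibration is good to about 2 mm. A picture is of the moment at which its call begins. There is no depth.
- manip.sign_off(): hands the job in; it is judged then, once.
Trained networks look in the newest picture that a camera, given by its name, has taken for a name from the list of things; names that differ only in an ending like _2 or _b are one class to them, and where a whole thing is asked for, a point or a joint stands for the part that bears it (a point fixed in the world has none). Each returns a list of dicts, best first, with "confidence" (0 to 1); they miss things now and then, are a little off and sometimes report something else, mostly with a low value. They report only what shows in the picture. A call takes as long as a camera call. They do not tell look-alikes from the thing itself.
- eyes.regions_of(camera, label): "mask" (384x512 bool, what is visible of it) and "bbox" ([left, top, right, bottom] in pixels, round what is visible of it).
- eyes.place_of(camera, label): "centre" ([column, row] in pixels: a listed point, or the origin of a listed thing).
The state is a dict: "clock": time; "qpos": joint angles; "qd": joint speeds; "effort": joint torques, N m; "position": TCP position; "ee_rot": TCP orientation; "contact_force": force on the tool from outside, world axes, zero at the start; "moment": the same for the moment, N m; "width": finger opening in m; "gripper_force": force on a finger pad.
Only numpy, scipy, OpenCV 4.12 (cv2) and the standard library are available. Lean on these libraries where they do the work, as an engineer would, in place of code of your own. Each camera call takes 0.05 s, during which the arm holds its last target. There are 200 camera calls.

## Task

Without lifting the grey check valve, roll it along the bench until its access port faces straight up. Then pick up the small pan by its handle and, keeping it level with the loose ball in its middle and never touching the ball, turn it about a quarter turn and hold it with its pouring lip just above the middle of the port and pointing along the valve, ready to tip the ball in. Finish holding the pan there, still and clear of the valve, with the ball not yet tipped; leave everything else on the bench where it is.

Things in the scene. Friction and masses are not known exactly. Their poses are not given: they have to be found in the camera images.
- valve: Grey plastic check valve, 260 g, lying loose on its two round ribbed union nuts, 64 mm diameter, from 32 to 58 mm either side of its middle; thinner body (52 mm) between them; a pipe stub (33 mm) at each end, 144 mm over all. Origin on its axis, mid-length, 32 mm up; x along the axis, y straight out of the access port. Rolls easily; coasts if pushed fast; stays where it stops.
- port (a point): Middle of the mouth of the valve's open access port, an oblong hole 40 mm along the valve and 28 mm across, 26 mm from the axis. At the start it faces level, away from the robot (within 20 degrees); rolling the valve a quarter turn, 50 mm towards the robot, brings it up: 58 mm above the bench, the tops of the nuts at 64 mm.
- dish: Small shallow steel pan, 170 g: round, 106 mm across, 21 mm high, dished inside like a saucer of 140 mm radius, 4 mm thick in the middle. Origin under its centre, on its underside; z up, x towards its one pouring lip, handle along -y. At the start it stands on the bench, handle to the robot's left (within 25 degrees).
- lip (a point): Tip of the pan's pouring lip: 64 mm from the pan's centre along x, 15.5 mm above its underside.
- grip (a point): Where to take the handle: a straight level steel bar 14 mm wide and 12 mm high (16 to 28 mm above the pan's underside), which runs along the pan's y from 56 to 160 mm from its centre. This point is in the middle of the bar's section, 90 mm from the centre.
- ball_center (a point): Centre of the loose steel ball, 22 mm diameter, 44 g, which lies in the middle of the pan and rolls freely.
- cover: Bystander: the valve's grey cover plate, 58 x 40 x 10 mm.
- wrench: Bystander: steel spanner, 190 mm long, lying flat.
- slip_nut: Bystander: white plastic slip nut, a ring 52 mm across and 16 mm high.
- stop_valve: Bystander: brass angle valve, about 50 x 60 x 36 mm.
- jar: Bystander: glass jar with a lid, 86 mm across, 113 mm high.
- torch: Bystander: long metal torch standing on its head, 56 mm across, 298 mm high.
- cleaner: Bystander: flat white bottle of cleaner, 48 x 82 x 210 mm.
Mind the look-alikes: they are no part of the job. What is shaped like the valve but orange is not meant.

How it is judged:
By the outcome, as a careful person would: the job done as asked, in the order asked, and still so for the second after the job is handed in, while the arm keeps its last pose, push and grip.
It also fails if it takes over 67 s, if anything falls off the work surface, if the arm or the gripper's body presses on something with over 40 N, if the wrist force passes 120 N, or if a joint passes its speed limit or range.

## Working session

There is one attempt and no reset: what is moved stays moved. The work goes in short steps, Python scripts to look and compute and a shell command to move; the robot and the scene stay as the last step left them, time stands still between calls to the robot, and variables do not carry over. Pictures are saved under pics/ and viewed, at most 10 in all, crops included, and the job is handed in when it is done.

```bash
mkdir -p pics; cat > h.py <<'E'
import numpy as np, cv2
from rig import manip, eyes
def cam(n): return eyes.get_image(n)
def ray(im,p):
    K=np.array([[im['fx'],0,im['cx']],[0,im['fy'],im['cy']],[0,0,1.]])
    s=cv2.undistortPoints(np.array([[p]],float),K,np.array([im['k1'],0,0,0.]))[0,0]
    R=np.array(im['R']);c=-R.T@np.array(im['t']);d=R.T@np.array([s[0],s[1],1.]);return c,d/np.linalg.norm(d)
def atz(im,p,z):
    c,d=ray(im,p);return c+d*(z-c[2])/d[2]
def tri(rs):
    A=sum(np.eye(3)-np.outer(d,d) for c,d in rs);b=sum((np.eye(3)-np.outer(d,d))@c for c,d in rs);X=np.linalg.solve(A,b)
    return X,max(np.linalg.norm((np.eye(3)-np.outer(d,d))@(X-c)) for c,d in rs)
def proj(im,X):
    K=np.array([[im['fx'],0,im['cx']],[0,im['fy'],im['cy']],[0,0,1.]])
    return cv2.projectPoints(np.array(X,float).reshape(-1,1,3),cv2.Rodrigues(np.array(im['R']))[0],np.array(im['t'],float),K,np.array([im['k1'],0,0,0.]))[0][:,0]
def save(im,n): cv2.imwrite('pics/'+n,im['frame'][:,:,::-1])
E
python3 - <<'E'
from h import *
np.set_printoptions(precision=3,suppress=True)
ims={n:cam(n) for n in('scene','side','wrist')}
cv2.imwrite('pics/a.png',cv2.resize(np.hstack([ims['scene']['frame'],ims['side']['frame']])[:,:,::-1],(800,300)))
for n in ims: save(ims[n],n+'0.png')
for n in ims:
    c=-np.array(ims[n]['R']).T@np.array(ims[n]['t']);print(n,c,ims[n]['fx'])
    for l in('valve','port','dish','lip','grip','ball_center','cover','wrench','slip_nut','stop_valve','jar','torch','cleaner'):
        print(n,l,[(np.round(r['centre'],1).tolist(),round(r['confidence'],2),atz(ims[n],r['centre'],.02)[:2].round(3).tolist()) for r in eyes.place_of(n,l)[:3]])
print(manip.get_state())
E
```

```text
scene [0.933 0.543 1.002] 360.6760589292143
scene valve [([213.7, 111.3], 0.95, [0.482, -0.443]), ([218.6, 179.4], 0.73, [0.63, -0.14]), ([301.0, 225.5], 0.62, [0.5, 0.154])]
scene port [([211.7, 120.4], 0.96, [0.513, -0.402]), ([218.9, 180.2], 0.72, [0.63, -0.137])]
scene dish [([306.1, 227.2], 0.6, [0.49, 0.168])]
scene lip [([324.6, 218.2], 0.97, [0.42, 0.173]), ([216.6, 179.3], 0.24, [0.635, -0.144])]
scene grip [([324.0, 245.0], 0.59, [0.482, 0.246])]
scene ball_center [([302.6, 226.0], 0.55, [0.497, 0.158])]
scene cover []
scene wrench [([229.9, 247.3], 0.91, [0.726, 0.1])]
scene slip_nut [([281.9, 175.9], 0.61, [0.438, -0.038])]
scene stop_valve [([273.7, 296.2], 0.77, [0.7, 0.295])]
scene jar [([375.1, 274.2], 0.56, [0.415, 0.401])]
scene torch [([344.0, 321.2], 0.69, [0.579, 0.455])]
scene cleaner [([182.7, 134.7], 0.79, [0.641, -0.393]), ([304.5, 224.5], 0.24, [0.489, 0.157])]
side [ 0.105 -0.672  0.628] 346.8659494865648
side valve [([346.5, 319.4], 0.75, [0.495, -0.411]), ([304.0, 226.1], 0.56, [0.616, -0.14])]
side port [([306.2, 220.3], 0.97, [0.637, -0.125]), ([347.5, 
[... 1158 characters left out ...]
1, [0.488, 0.16])]
wrist cover [([149.7, 349.2], 0.86, [0.436, -0.262])]
wrist wrench [([394.1, 73.3], 0.62, [0.721, 0.095])]
wrist slip_nut [([123.2, 206.1], 0.98, [0.425, -0.051])]
wrist stop_valve []
wrist jar []
wrist torch []
wrist cleaner []
{'clock': 2.1, 'qpos': array([-0.121,  0.276,  1.505,  0.   ,  1.361, -0.121]), 'qd': array([ 0.   , -0.001,  0.001, -0.001,  0.001, -0.   ]), 'effort': array([ -0.   , -41.665, -24.609,  -0.   ,   0.   ,   0.   ]), 'position': array([ 0.575, -0.   ,  0.217]), 'ee_rot': array([0.   , 0.707, 0.707, 0.   ]), 'contact_force': array([ 0.282, -0.183, -0.255]), 'moment': array([-0.045,  0.035, -0.009]), 'gripper_force': 0.0, 'width': 0.08519729784996012}
```

View pics/a.png

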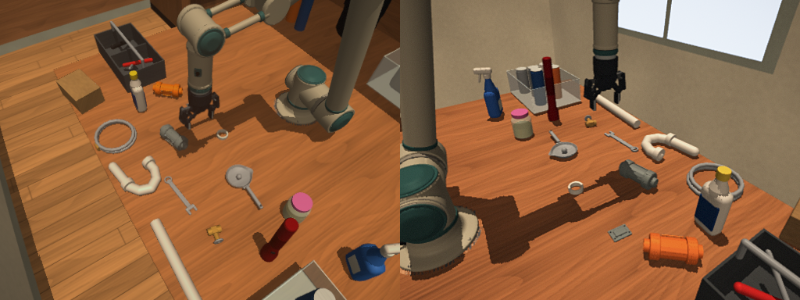

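View pics/wrist0.png

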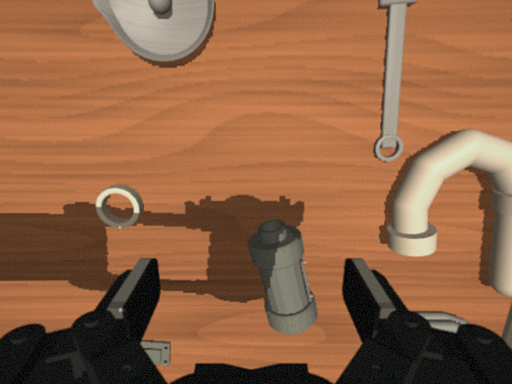

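```bash
cat > v.py <<'E'
from h import *
from scipy.optimize import minimize
np.set_printoptions(precision=4,suppress=True)
T=np.linspace(0,2*np.pi,32)
def hull(x,y,yaw):
    P=[]
    for a,r in((-.072,.0165),(-.058,.032),(-.032,.032),(.032,.032),(.058,.032),(.072,.0165)):
        P.append(np.c_[np.full(32,a),r*np.cos(T),.032+r*np.sin(T)])
    P=np.vstack(P);c,s=np.cos(yaw),np.sin(yaw)
    return np.c_[x+c*P[:,0]-s*P[:,1],y+s*P[:,0]+c*P[:,1],P[:,2]]
def valve_fit(x0,cams=('scene','side','wrist'),pts=True):
    V=[];R=[]
    for n in cams:
        im=cam(n)
        rs=[r for r in eyes.regions_of(n,'valve')]
        q=proj(im,[x0[0],x0[1],.032])[0]
        rs=[r for r in rs if np.hypot(*(np.array([(r['bbox'][0]+r['bbox'][2])/2,(r['bbox'][1]+r['bbox'][3])/2])-q))<40]
        if rs: V.append((n,im,max(rs,key=lambda r:r['confidence'])['mask'].astype(np.uint8)))
        qs=[p for p in eyes.place_of(n,'port') if np.hypot(*(np.array(p['centre'])-q))<40]
        if qs: R.append((n,im,qs[0]['centre'],qs[0]['confidence']))
    def cost(p):
        c=0
        for n,im,m in V:
            h=cv2.convexHull((proj(im,hull(*p))*16).round().astype(np.int32))
            g=np.zeros_like(m);cv2.fillConvexPoly(g,h,1,shift=4)
            f=cv2.findNonZero(m);mm=np.zeros_like(m);cv2.fillConvexPoly(mm,cv2.convexHull(f),1)
            c+=1-(g&mm).sum()/(g|mm).sum()
        return c/len(V)
    best=min((minimize(cost,[x0[0],x0[1],y],method='Nelder-Mead',options=dict(initial_simplex=np.array([[x0[0],x0[1],y],[x0[0]+.02,x0[1],y],[x0[0],x0[1]+.02,y],[x0[0],x0[1],y+.2]]),maxiter=150)) for y in (x0[2]-.15,x0[2]+.15)),key=lambda r:r.fun)
    p=best.x;print('valve',p,'1-iou',best.fun,[v[0] for v in V])
    # port: roll angle minimising reprojection; 0=level away(+x), 90=up
    yaw=p[2]; nrm=np.array([-np.sin(yaw),np.cos(yaw),0]); nrm*=np.sign(nrm[0])
    for n,im,c,cf in R:
        e=[(np.hypot(*(proj(im,np.array([p[0],p[1],.032])+.026*(np.cos(a)*nrm+np.sin(a)*np.array([0,0,1])))[0]-c)),np.degrees(a)) for a in np.radians(np.arange(-60,200,2))]
        print(n,'port',np.round(c,1),round(cf,2),'best roll',min(e))
    return p,V,R
E
python3 - <<'E'
from v import *
p,V,R=valve_fit([.617,-.145,1.65])
if len(R)>1: print(tri([ray(im,c) for n,im,c,f in R]))
S={n:cam(n) for n in('scene','side','wrist')}
for l in('dish','lip','grip','ball_center'):
    rs=[]
    for n in S:
        q=[a for a in eyes.place_of(n,l)]
        q=[a for a in q if np.linalg.norm(atz(S[n],a['centre'],.02)[:2]-[.48,.19])<.09]
        for a in q: print(l,n,np.round(a['centre'],1),round(a['confidence'],2))
        if q: rs.append(ray(S[n],q[0]['centre']))
    if len(rs)>1: print(l,*tri(rs))
for n in('scene','side'):
    f=S[n]['frame'];c,r=proj(S[n],[.48,.17,.02])[0].round().astype(int)
    cv2.imwrite(f'pics/d_{n}.png',cv2.resize(f[r-50:r+50,c-60:c+60,::-1],(480,400)))
a=cv2.imread('pics/d_scene.png');b=cv2.imread('pics/d_side.png');cv2.imwrite('pics/d.png',cv2.resize(np.hstack([a,b]),(800,333)))
E
```

```text
valve [ 0.6145 -0.1415  1.8071] 1-iou 0.05656399877216941 ['scene', 'side', 'wrist']
scene port [216.6 176.1] 0.92 best roll (np.float64(0.46972910936559265), np.float64(32.0))
side port [305.1 219.5] 0.87 best roll (np.float64(2.9115069243827474), np.float64(112.0))
wrist port [304.  273.4] 0.93 best roll (np.float64(1.3357229206784855), np.float64(0.0))
(array([ 0.6337, -0.1352,  0.0364]), np.float64(0.009526582990629005))
dish scene [303.8 225.9] 0.78
dish side [212.6 197.7] 0.91
dish wrist [164.2   5.4] 0.55
dish [ 0.4873  0.1546 -0.0009] 0.005245706169134929
lip scene [321.1 214.8] 0.64
lip side [191.9 193.9] 0.56
lip [0.4268 0.1612 0.03  ] 0.0003565718991179497
grip scene [323.8 245.8] 0.91
grip side [196.1 180.7] 0.59
grip [0.4806 0.2464 0.0138] 0.0003569549175438711
ball_center scene [303.6 221.2] 0.39
ball_center side [206.7 193.2] 0.43
ball_center wrist [159.6   1.3] 0.67
ball_center [0.4817 0.1541 0.0187] 0.0089756705275272
```

View pics/d.png

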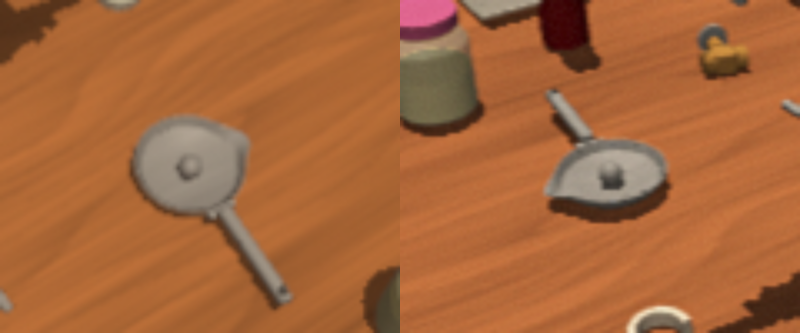

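```bash
python3 -m creep '[[1,-0.06,0.05,0,0.03],[1,-0.12,0.1,0,0.06],[1,-0.2,0.16,0.05,0.1],[1,-0.254,0.198,0.1,0.12],[1,-0.254,0.198,0.15,0.2125],[1,-0.254,0.198,0.17,0.2125],[1,-0.254,0.198,0.17,0.2125],[1,-0.254,0.198,0.17,0.2125],[1,-0.254,0.198,0.17,0.2125],[1,-0.254,0.198,0.17,0.2125]]'; python3 - <<'E'
from v import *
p,V,R=valve_fit([.615,-.1415,1.78])
print(tri([ray(im,c) for n,im,c,f in R if n!='side']))
im=cam('wrist');save(im,'w1.png');s=manip.get_state();print(s['position'],s['ee_rot'],s['qpos'],s['clock'])
E
```

```text
clock: 4.3
position: [0.6741, -0.1271, 0.1323]
ee_rot: [-0.0, 0.993, 0.118, -0.0]
contact_force: [-1.0, -0.7, -0.1]
width: 0.0856
gripper_force: 0.0
valve [ 0.6148 -0.14    1.82  ] 1-iou 0.05945116920038229 ['scene', 'side', 'wrist']
scene port [215.1 175.6] 0.93 best roll (np.float64(2.371764898543439), np.float64(34.0))
side port [309.2 220.8] 0.95 best roll (np.float64(0.1860143082367101), np.float64(-18.0))
(array([0.8957, 0.4564, 0.881 ]), np.float64(2.4454445630972924e-17))
[ 0.674  -0.127   0.1325] [0.     0.993  0.1178 0.0001] [-0.2876  0.4918  1.376   0.      1.2736  1.0471] 4.8
```

View pics/w1.png

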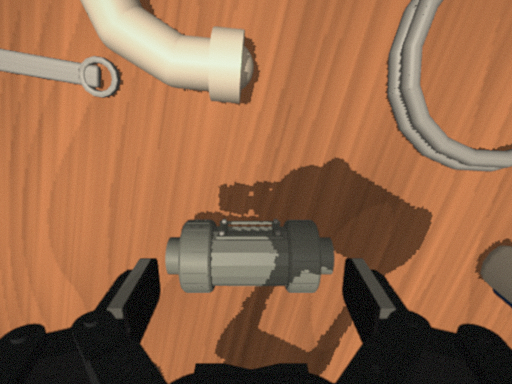

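```bash
python3 -m creep '[[1,0,-0.005,0.08,0],[1,0,-0.005,0.16,0],[1,0,-0.005,0.205,0],[1,0,-0.005,0.205,0],[1,-0.012,-0.005,0.205,0],[1,-0.022,-0.005,0.205,0],[1,-0.03,-0.005,0.205,0],[1,-0.036,-0.005,0.205,0],[1,-0.042,-0.005,0.205,0],[1,-0.048,-0.005,0.205,0]]'; python3 -m creep '[[1,-0.006,0,0,0],[1,-0.012,0,0,0],[1,-0.018,0,0,0],[1,-0.024,0,0,0],[1,-0.03,0,0,0],[1,-0.036,0,0,0],[1,-0.042,0,0,0],[1,-0.048,0,0,0],[1,-0.053,0,0,0],[1,-0.056,0,0,0]]'; python3 - <<'E'
from v import *
p,V,R=valve_fit([.58,-.15,1.81])
im=cam('wrist');save(im,'w2.png');s=manip.get_state();print(s['position'],s['contact_force'],s['clock'])
E
```

```text
clock: 5.8
position: [0.6501, -0.1303, 0.0305]
ee_rot: [0.0, 0.993, 0.118, 0.0]
contact_force: [-0.8, 0.6, 0.4]
width: 0.0852
gripper_force: 0.0
clock: 6.8
position: [0.6263, -0.1361, 0.0334]
ee_rot: [0.0, 0.993, 0.117, 0.004]
contact_force: [1.7, 4.2, 14.9]
width: 0.0853
gripper_force: 7.2
valve [ 0.6071 -0.1426  1.8077] 1-iou 0.10399631819877753 ['scene', 'side', 'wrist']
scene port [218.2 175.5] 0.81 best roll (np.float64(0.43062529464613597), np.float64(28.0))
side port [308.8 220.5] 0.92 best roll (np.float64(0.7615581966932661), np.float64(-4.0))
[ 0.6262 -0.1361  0.0334] [ 1.6378  4.5001 14.03  ] 7.3
```

View pics/w2.png

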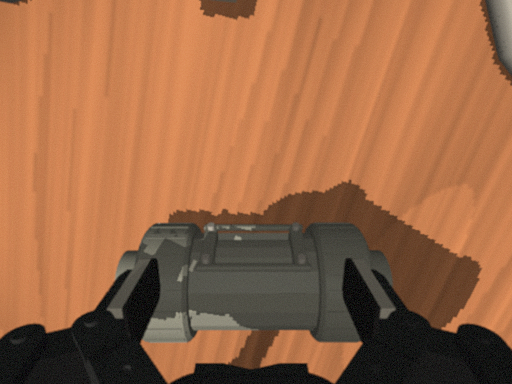

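```bash
python3 - <<'E'
from h import *
o=[]
for n in('scene','side'):
    im=cam(n);c,r=proj(im,[.6,-.14,.05])[0].round().astype(int)
    o.append(cv2.resize(im['frame'][r-35:r+35,c-40:c+40,::-1],(400,350),interpolation=cv2.INTER_CUBIC))
cv2.imwrite('pics/z1.png',np.hstack(o)); print(manip.get_state()['moment'])
E
```

```text
[ 0.7474864  -0.17535621 -0.0318037 ]
```

View pics/z1.png

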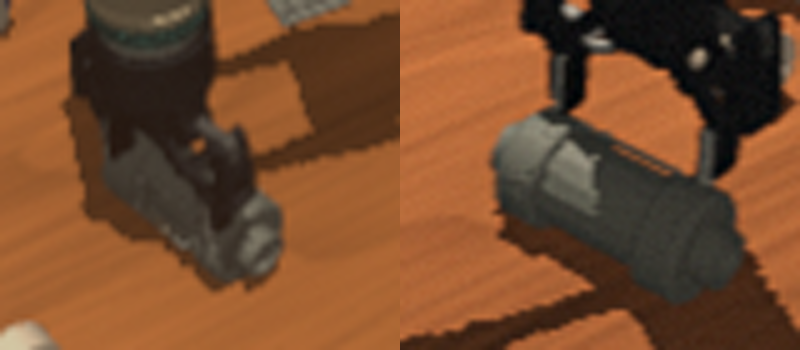

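```bash
python3 - <<'E'
from v import *
for c in(('side',),('scene',),('side','scene')):
    p,V,R=valve_fit([.595,-.145,1.81],c)
E
```

```text
valve [ 0.6076 -0.1415  1.825 ] 1-iou 0.017857142857142905 ['side']
side port [306.8 219.6] 0.84 best roll (np.float64(1.0389183529225143), np.float64(-2.0))
valve [ 0.6033 -0.1393  1.779 ] 1-iou 0.2010443864229765 ['scene']
scene port [219.1 172.5] 0.9 best roll (np.float64(2.198990214694797), np.float64(46.0))
valve [ 0.6071 -0.1403  1.8183] 1-iou 0.12149279513075506 ['side', 'scene']
side port [307.5 219. ] 0.83 best roll (np.float64(0.005504083482957374), np.float64(2.0))
scene port [219.  173.7] 0.79 best roll (np.float64(1.028457894424196), np.float64(46.0))
```

```bash
python3 - <<'E'
from h import *
from scipy.spatial.transform import Rotation as Ro
np.set_printoptions(precision=1,suppress=True)
s=manip.get_state();q=s['ee_rot'];M=Ro.from_quat([q[1],q[2],q[3],q[0]]).as_matrix()
im=cam('wrist')
for z in(-.03,-.02,-.01,0,.01):
    for x in(-.011,.011): print(z,x,proj(im,[s['position']+M@[x,y,z] for y in(-.0426,.0426)]).ravel())
g=im['frame'].astype(int).sum(2);print(g[250:275:2,150],g[262,140:165])
E
```

```text
-0.03 -0.011 [159.7 299.9 341.9 300. ]
-0.03 0.011 [155.4 258.2 346.3 258.3]
-0.02 -0.011 [165.2 287.1 336.4 287.2]
-0.02 0.011 [161.3 247.5 340.3 247.6]
-0.01 -0.011 [170.  275.8 331.6 275.9]
-0.01 0.011 [166.6 238.1 335.1 238.2]
0 -0.011 [174.3 265.7 327.2 265.8]
0 0.011 [171.2 229.7 330.4 229.7]
0.01 -0.011 [178.2 256.6 323.4 256.7]
0.01 0.011 [175.4 222.1 326.2 222.2]
[318 347 304 215 192 116  35  54  47  53  63  27  20] [256 252 256 243 261 227 250 252 211  99  35  67  35  72   8  30  39 121
 193 222 197 219 222 216 206]
```

```bash
python3 -m creep '[[1,0,0,-0.05,0],[1,0.04,0,-0.06,0],[1,0.08,0,-0.06,0],[1,0.08,0,-0.02,0],[1,0.08,0,0.02,0],[1,0.08,0,0.028,0],[1,0.08,0,0.028,0]]'; python3 -m creep '[[1,0,0,0.008,0],[1,0,0,0.016,0],[1,0,0,0.016,0]]';  python3 - <<'E'
from v import *
from scipy.spatial.transform import Rotation as Ro
p,V,R=valve_fit([.605,-.145,1.81])
im=cam('wrist');save(im,'w3.png');print(manip.get_state()['qpos'])
E
```

```text
clock: 8.75
position: [0.6608, -0.1272, 0.0149]
ee_rot: [-0.0, 0.993, 0.118, -0.001]
contact_force: [0.2, -0.8, 1.0]
width: 0.0857
gripper_force: 0.0
clock: 9.05
position: [0.6617, -0.1274, 0.008]
ee_rot: [0.0, 0.993, 0.118, 0.0]
contact_force: [0.5, -0.2, -0.8]
width: 0.0855
gripper_force: 0.0
valve [ 0.5962 -0.1436  1.8226] 1-iou 0.2102736165152241 ['scene', 'side', 'wrist']
scene port [218.  168.7] 0.93 best roll (np.float64(5.447529414560246), np.float64(50.0))
side port [301.7 221.7] 0.59 best roll (np.float64(3.413659849518854), np.float64(-8.0))
wrist port [251.2 371.9] 0.72 best roll (np.float64(0.9239397938814414), np.float64(32.0))
[-0.2933  0.583   1.5515  0.      1.0068  1.0418]
```

View pics/w3.png

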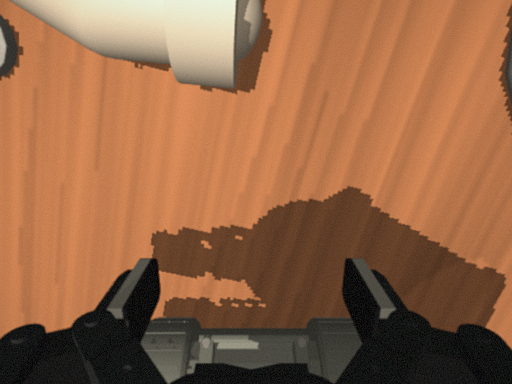

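```bash
python3 -m creep '[[1,0,0,0.008,0],[1,0,0,0.016,0],[1,0,0,0.022,0],[1,0,0,0.022,0]]'; python3 -m creep '[[1,-0.01,0,0,0],[1,-0.02,0,0,0],[1,-0.026,0,0,0],[1,-0.032,0,0,0],[1,-0.038,0,0,0],[1,-0.044,0,0,0],[1,-0.05,0,0,0],[1,-0.054,0,0,0],[1,-0.058,0,0,0],[1,-0.058,0,0,0]]';  python3 - <<'E'
from v import *
p,V,R=valve_fit([.595,-.147,1.81],('side',))
p,V,R=valve_fit([.595,-.147,1.81],('scene','wrist'))
E
```

```text
clock: 9.95
position: [0.6612, -0.1272, -0.0039]
ee_rot: [-0.0, 0.993, 0.118, -0.001]
contact_force: [-0.1, 0.1, -0.2]
width: 0.0853
gripper_force: 0.0
clock: 10.95
position: [0.6332, -0.1342, -0.0031]
ee_rot: [-0.0, 0.993, 0.117, -0.0]
contact_force: [-0.3, 0.2, -0.3]
width: 0.0854
gripper_force: 0.0
valve [ 0.5912 -0.1443  1.797 ] 1-iou 0.05698672911787661 ['side']
side port [303.3 219.5] 0.78 best roll (np.float64(0.5853097079084684), np.float64(26.0))
valve [ 0.5825 -0.132   1.9776] 1-iou 0.4589409402024673 ['scene', 'wrist']
scene port [222.5 166.2] 0.75 best roll (np.float64(8.342880284301685), np.float64(66.0))
wrist port [254.8 362.9] 0.58 best roll (np.float64(39.47006514158577), np.float64(198.0))
```

```bash
python3 -m creep '[[1,-0.006,0,0,0],[1,-0.012,0,0,0],[1,-0.018,0,0,0],[1,-0.024,0,0,0],[1,-0.03,0,0,0],[1,-0.034,0,0,0],[1,-0.038,0,0,0],[1,-0.04,0,0,0],[1,-0.04,0,0,0]]'; python3 -m creep '[[1,0.04,0,0,0],[1,0.1,0,-0.1,0],[1,0.1,0,-0.2,0],[1,0.08,0,-0.26,0],[1,0.08,0,-0.26,0]]';  python3 - <<'E'
from v import *
p,V,R=valve_fit([.57,-.147,1.81])
p,V,R=valve_fit([.57,-.147,1.81],('side',))
im=cam('wrist');save(im,'w4.png')
E
```

```text
clock: 12.3
position: [0.614, -0.1388, -0.0031]
ee_rot: [-0.0, 0.993, 0.118, -0.0]
contact_force: [0.1, -0.0, -0.6]
width: 0.0855
gripper_force: 0.0
clock: 12.8
position: [0.6566, -0.1306, 0.1338]
ee_rot: [0.003, 0.993, 0.118, 0.005]
contact_force: [0.5, 0.2, 0.5]
width: 0.0853
gripper_force: 0.0
valve [ 0.5739 -0.1503  1.857 ] 1-iou 0.1867525549032399 ['scene', 'side']
scene port [230.9 159.9] 0.82 best roll (np.float64(2.993959711114986), np.float64(108.0))
side port [294.3 221. ] 0.68 best roll (np.float64(1.9345474142611754), np.float64(88.0))
wrist port [253.4 291.7] 0.75 best roll (np.float64(0.19596446730764744), np.float64(80.0))
valve [ 0.5734 -0.1482  1.8242] 1-iou 0.035141329258976284 ['side']
side port [295.2 222.5] 0.83 best roll (np.float64(0.4895464522480724), np.float64(86.0))
```

View pics/w4.png

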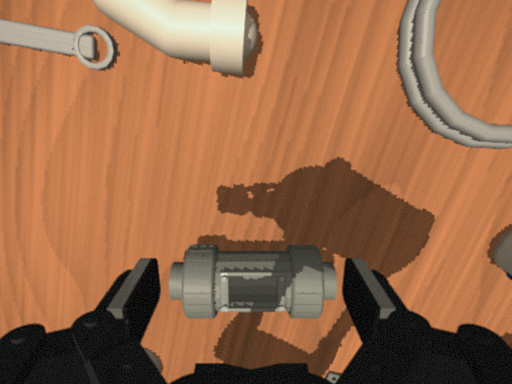

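```bash
python3 - <<'E'
from v import *
p,V,R=valve_fit([.573,-.148,1.815],('wrist',))
p2,V,R2=valve_fit([.573,-.148,1.815],('wrist','side'))
im=cam('wrist');f=im['frame'][:,:,::-1].copy()
yaw=p2[2];a=np.array([np.cos(yaw),np.sin(yaw),0]);n=np.array([a[1],-a[0],0]);u=np.array([0,0,1.]);c0=np.array([p2[0],p2[1],.032])
o=[]
x0,y0=170,235
for r in(70,80,90,100):
    t=np.radians(r);d=np.cos(t)*n+np.sin(t)*u;w=-np.sin(t)*n+np.cos(t)*u
    q=proj(im,[c0+.026*d+i*.02*a+j*.014*w for i,j in((1,1),(1,-1),(-1,-1),(-1,1))])
    g=cv2.resize(f[y0:y0+95,x0:x0+170],(400,224),interpolation=cv2.INTER_CUBIC)
    sc=400/170;cv2.polylines(g,[((q+.5-[x0,y0])*sc*8).astype(np.int32)],True,(0,0,255),1,cv2.LINE_AA,3)
    h=cv2.convexHull(proj(im,hull(*p2)).astype(np.float32))[:,0];cv2.polylines(g,[((h+.5-[x0,y0])*sc*8).astype(np.int32)],True,(0,255,0),1,cv2.LINE_AA,3)
    o.append(g)
cv2.imwrite('pics/o.png',np.vstack([np.hstack(o[:2]),np.hstack(o[2:])]))
E
```

```text
valve [ 0.5721 -0.1505  1.8099] 1-iou 0.021271098863244964 ['wrist']
wrist port [251.2 291.1] 0.66 best roll (np.float64(1.4969776266901593), np.float64(76.0))
valve [ 0.5729 -0.1501  1.8093] 1-iou 0.026634560546172414 ['wrist', 'side']
side port [294.2 220.8] 0.79 best roll (np.float64(2.060759572345822), np.float64(86.0))
```

View pics/o.png

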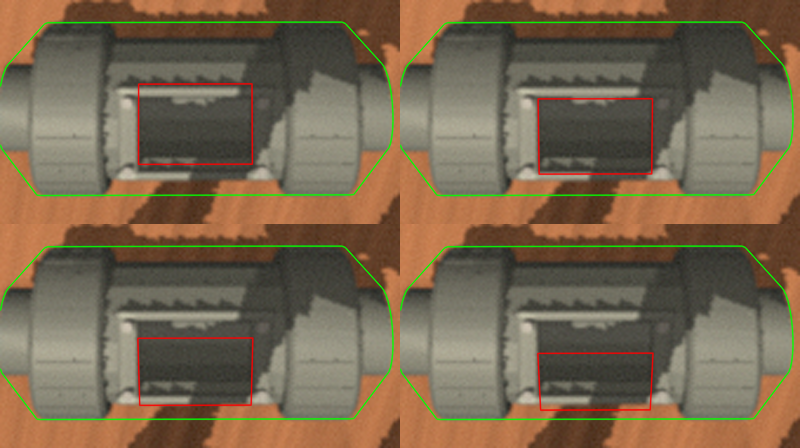

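```bash
python3 -m creep '[[1,0.01,0,0.1,0],[1,0.01,0,0.2,0],[1,-0.02,0,0.26,0],[1,-0.05,0,0.26,0],[1,-0.07,0,0.26,0],[1,-0.078,0,0.26,0],[1,-0.083,0,0.26,0],[1,-0.088,0,0.26,0],[1,-0.091,0,0.26,0],[1,-0.091,0,0.26,0]]'; python3 -m creep '[[1,0.04,0,0,0],[1,0.1,0,-0.1,0],[1,0.1,0,-0.2,0],[1,0.08,0,-0.26,0],[1,0.08,0,-0.26,0],[1,0.08,0,-0.26,0]]';  python3 - <<'E'
from v import *
p2,V,R2=valve_fit([.567,-.150,1.81],('wrist','side'))
im=cam('wrist');f=im['frame'][:,:,::-1].copy()
yaw=p2[2];a=np.array([np.cos(yaw),np.sin(yaw),0]);n=np.array([a[1],-a[0],0]);u=np.array([0,0,1.]);c0=np.array([p2[0],p2[1],.032])
o=[]
x0,y0=170,245
for r in(75,82,90,98):
    t=np.radians(r);d=np.cos(t)*n+np.sin(t)*u;w=-np.sin(t)*n+np.cos(t)*u
    q=proj(im,[c0+.026*d+i*.02*a+j*.014*w for i,j in((1,1),(1,-1),(-1,-1),(-1,1))])
    g=cv2.resize(f[y0:y0+95,x0:x0+170],(400,224),interpolation=cv2.INTER_CUBIC)
    sc=400/170;cv2.polylines(g,[((q+.5-[x0,y0])*sc*8).astype(np.int32)],True,(0,0,255),1,cv2.LINE_AA,3)
    o.append(g)
cv2.imwrite('pics/o2.png',np.vstack([np.hstack(o[:2]),np.hstack(o[2:])]));print(manip.get_state()['clock'])
E
```

```text
clock: 14.95
position: [0.6091, -0.1401, -0.0026]
ee_rot: [0.0, 0.993, 0.118, 0.0]
contact_force: [-0.0, -0.2, -0.6]
width: 0.0856
gripper_force: 0.0
clock: 15.55
position: [0.6482, -0.1308, 0.1281]
ee_rot: [0.0, 0.993, 0.118, 0.001]
contact_force: [-0.4, -0.1, -0.7]
width: 0.0853
gripper_force: 0.0
valve [ 0.5665 -0.1512  1.8128] 1-iou 0.036911979406792694 ['wrist', 'side']
wrist port [251.9 297.8] 0.75 best roll (np.float64(0.35261264858895897), np.float64(198.0))
side port [292.8 222.7] 0.86 best roll (np.float64(1.2705317890369678), np.float64(86.0))
15.9
```

View pics/o2.png

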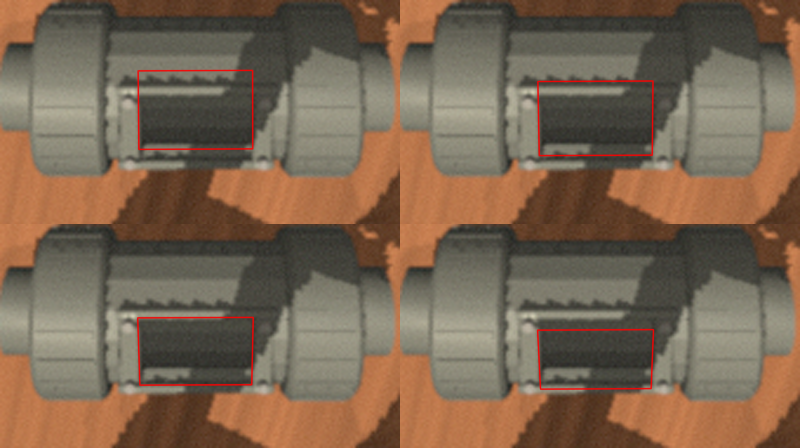

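```bash
python3 -m creep '[[1,0,-0.05,-0.05,0],[1,-0.02,-0.15,-0.1,-0.03],[1,-0.04,-0.25,-0.1,-0.06],[1,-0.06,-0.35,-0.1,-0.09],[1,-0.08,-0.45,-0.1,-0.12],[1,-0.1,-0.55,-0.1,-0.14],[1,-0.12,-0.64,-0.1,-0.17],[1,-0.14,-0.73,-0.1,-0.19],[1,-0.148,-0.811,-0.1,-0.221],[1,-0.148,-0.811,-0.1,-0.221]]'; python3 - <<'E'
from v import *
s=manip.get_state();print(s['position'],s['qpos'],s['clock'])
S={n:cam(n) for n in('scene','side','wrist')}
for l in('dish','lip','grip','ball_center'):
    rs=[]
    for n in S:
        q=[a for a in eyes.place_of(n,l) if np.linalg.norm(atz(S[n],a['centre'],.02)[:2]-[.48,.19])<.1]
        for a in q: print(l,n,np.round(a['centre'],1),round(a['confidence'],2),atz(S[n],a['centre'],dict(dish=0,lip=.0155,grip=.022,ball_center=.015)[l])[:2])
        if q: rs.append(ray(S[n],q[0]['centre']))
    if len(rs)>1: print(l,*tri(rs))
# masks -> silhouette model fit
C=np.linspace(0,2*np.pi,60)
V=[]
for n in S:
    r=[r for r in eyes.regions_of(n,'dish')]
    if r: V.append((n,S[n],r[0]['mask'].astype(np.uint8),r[0]['confidence'],r[0]['bbox']));print(n,V[-1][3:])
def model(p,im,shape):
    c,s=np.cos(p[2]),np.sin(p[2]);W=lambda P:np.c_[p[0]+c*P[:,0]-s*P[:,1],p[1]+s*P[:,0]+c*P[:,1],P[:,2]]
    ring=np.c_[.053*np.cos(C),.053*np.sin(C),np.full(60,.021)];bot=np.c_[.04*np.cos(C),.04*np.sin(C),np.zeros(60)]
    body=np.vstack([ring,bot,[[.064,0,.0155]]])
    bar=np.array([[x,y,z] for x in(-.007,.007) for y in(-.05,-.16) for z in(.016,.028)])
    g=np.zeros(shape,np.uint8)
    for P in(body,bar): cv2.fillConvexPoly(g,cv2.convexHull((proj(im,W(P))*16).round().astype(np.int32)),1,shift=4)
    return g
def cost(p,VV): return np.mean([1-(g&m).sum()/(g|m).sum() for n,im,m,*_ in VV for g in[model(p,im,m.shape)]])
for sel in(['scene','side'],['wrist'],['scene','side','wrist']):
    VV=[v for v in V if v[0] in sel]
    if VV:
        x=[.486,.156,3.1];r=minimize(cost,x,args=(VV,),method='Nelder-Mead',options=dict(initial_simplex=[x,[.5,.156,3.1],[.486,.17,3.1],[.486,.156,3.3]]))
        y=r.x;print(sel,y,r.fun,'grip',y[0]+.09*np.sin(y[2]),y[1]-.09*np.cos(y[2]))
save(S['wrist'],'w5.png')
E
```

```text
clock: 16.9
position: [0.4784, 0.251, 0.1766]
ee_rot: [-0.001, 0.698, 0.716, 0.0]
contact_force: [0.8, -1.6, -0.1]
width: 0.0855
gripper_force: 0.0
[0.4784 0.251  0.1766] [0.3523 0.2506 1.6455 0.0031 1.2461 0.3247] 16.9
dish scene [305.9 226. ] 0.74 [0.4791 0.1561]
dish side [211.1 194.4] 0.65 [0.492  0.1656]
dish wrist [255. 242.] 0.77 [0.4874 0.16  ]
dish [0.4862 0.1601 0.0061] 0.004105344353439585
lip scene [307.4 225.1] 0.34 [0.4801 0.162 ]
lip side [190.5 196.9] 0.65 [0.4238 0.1693]
lip wrist [197.1 242.1] 0.61 [0.4233 0.1667]
lip [0.4394 0.1637 0.0049] 0.03423261300668558
grip scene [321.6 244. ] 0.95 [0.4865 0.2404]
grip side [198.4 180. ] 0.67 [0.4834 0.234 ]
grip wrist [262.7 173.4] 0.66 [0.4929 0.248 ]
grip [0.4886 0.243  0.0178] 0.00583246520215038
ball_center scene [305.2 222.5] 0.59 [0.48   0.1505]
ball_center side [206.7 193.8] 0.52 [0.473  0.1564]
ball_center wrist [252.4 247.3] 0.78 [0.4843 0.1612]
ball_center [0.4795 0.1563 0.0136] 0.006066857746064996
scene (0.63, [290.7, 208.9, 336.5, 266.0])
side (0.78, [192.8, 167.9, 226.6, 203.4])
wrist (0.55, [194.6, 97.9, 301.5, 291.4])
['scene', 'side'] [0.4834 0.1596 3.0423] 0.16237070362154482 grip 0.49231698499310983 0.24917551594834578
['wrist'] [0.4848 0.16   3.0449] 0.09770311964346934 grip 0.49351973172053554 0.24959111568959663
['scene', 'side', 'wrist'] [0.4837 0.1605 3.0351] 0.1445038891938819 grip 0.49330433879365243 0.24994228956224485
```

View pics/w5.png

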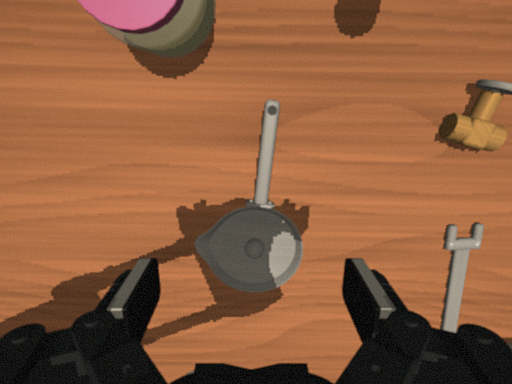

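```bash
python3 -m creep '[[0.35,0,0,0,0.0202],[0.35,0,0,0,0.0202],[0.35,0,0,0,0.0202],[0.35,0,0,0,0.0202]]' 100; python3 - <<'E'
from h import *
from scipy.spatial.transform import Rotation as Ro
np.set_printoptions(precision=4,suppress=True)
s=manip.get_state();q=s['ee_rot'];M=Ro.from_quat([q[1],q[2],q[3],q[0]]).as_matrix();P=s['position']
print(P,q,s['width'],'tool x ang',np.degrees(np.arctan2(M[1,0],M[0,0])))
c=np.array([.4845,.160]);h=np.radians(84.2);u=np.array([np.cos(h),np.sin(h)])
for L in(.085,.09):
    g=c+L*u;d=M.T@np.r_[g-P[:2],0];print(L,g,'tool shift units',d/.5)
im=cam('wrist')
for z in(-.04,-.03,-.02,-.01,0,.014): print(z,[proj(im,P+M@[x,y,z])[0].round(0).tolist() for x in(-.011,.011) for y in(-s['width']/2,s['width']/2)])
f=im['frame'].astype(int);b=(f.sum(2)<170)
for r in range(180,384,6): print(r,''.join('#' if b[r,c] else '.' for c in range(140,370,3)))
E
```

```text
clock: 18.2
position: [0.4811, 0.2463, 0.1769]
ee_rot: [0.0, 0.745, 0.667, 0.0]
contact_force: [0.2, -0.2, 0.3]
width: 0.03
gripper_force: 0.0
[0.4811 0.2463 0.1769] [0.0001 0.7451 0.667  0.0001] 0.029952207071013717 tool x ang 83.6725436712287
0.085 [0.4931 0.2446] tool shift units [-0.0007  0.0243  0.    ]
0.09 [0.4936 0.2495] tool shift units [0.0093 0.0242 0.    ]
-0.04 [[215.0, 313.0], [283.0, 313.0], [213.0, 269.0], [285.0, 269.0]]
-0.03 [[217.0, 299.0], [281.0, 299.0], [216.0, 257.0], [283.0, 257.0]]
-0.02 [[219.0, 286.0], [279.0, 286.0], [218.0, 247.0], [281.0, 247.0]]
-0.01 [[221.0, 275.0], [278.0, 275.0], [220.0, 237.0], [279.0, 237.0]]
0 [[222.0, 265.0], [276.0, 265.0], [221.0, 229.0], [277.0, 229.0]]
0.014 [[224.0, 253.0], [274.0, 253.0], [224.0, 219.0], [275.0, 219.0]]
180 .............................................................................
186 .............................................................................
192 .............................................................................
198 .........................................................
[... 1780 characters left out ...]
.................#.#########################
336 #######################.............................#########################
342 ######################...............................########################
348 ######################..............................#########################
354 ######################..............................#########################
360 #######################.............................################..#######
366 ####...##########################..........#########################...######
372 ###...##############################################################....#####
378 #.....###############################################################.....###
```

```bash
python3 -m creep '[[0.35,0.003,0.024,0.05,-0.0015],[0.35,0.003,0.024,0.13,-0.0015],[0.35,0.003,0.024,0.2,-0.0015],[0.35,0.003,0.024,0.26,-0.0015],[0.35,0.003,0.024,0.294,-0.0015],[0.35,0.003,0.024,0.294,-0.0015],[0.35,0.003,0.024,0.294,-0.0015]]'; python3 - <<'E'
from h import *
from scipy.spatial.transform import Rotation as Ro
np.set_printoptions(precision=4,suppress=True)
s=manip.get_state();q=s['ee_rot'];M=Ro.from_quat([q[1],q[2],q[3],q[0]]).as_matrix();P=s['position']
im=cam('wrist')
c=np.array([.4845,.160]);h=np.radians(84.2);u=np.array([np.cos(h),np.sin(h)]);w=np.array([-u[1],u[0]])
for L in(.08,.1,.12,.14,.16): print(L,[proj(im,np.r_[c+L*u+k*w,.028])[0].round(0).tolist() for k in(-.007,.007)])
f=im['frame'].astype(int);
sat=f.max(2)-f.min(2);v=f.sum(2)
for r in range(60,300,10): print(r,''.join('#' if v[r,c]<130 else ('o' if sat[r,c]<40 else '.') for c in range(200,310,2)))
for l in('grip','lip','dish','ball_center'): print(l,[(np.round(a['centre'],1),round(a['confidence'],2)) for a in eyes.place_of('wrist',l)[:2]])
E
```

```text
clock: 18.95
position: [0.4935, 0.2465, 0.0302]
ee_rot: [0.0, 0.742, 0.67, 0.0]
contact_force: [0.4, -0.7, 0.9]
width: 0.0303
gripper_force: 0.0
0.08 [[261.0, 257.0], [236.0, 257.0]]
0.1 [[262.0, 224.0], [236.0, 224.0]]
0.12 [[262.0, 188.0], [235.0, 188.0]]
0.14 [[263.0, 150.0], [235.0, 150.0]]
0.16 [[263.0, 109.0], [234.0, 109.0]]
60 .......................................................
70 .......................................................
80 .......................................................
90 .......................................................
100 .......................................................
110 ....................ooooooooo..........................
120 .................oooooooooooooo........................
130 .................oooooooooooooo........................
140 ..................ooooooooooooo........................
150 ..................ooooooooooooo........................
160 ..................ooooooooooooo........................
170 ..................ooooooooooooo........................
180 ..................ooooooooooooo........................
190 ...................oooooooooooo........................
200 ...................oooooooooooo........................
210 ...................oooooooooooo........................
220 ...................oooooooooooo........................
230 ...................ooooooooooooo.......................
240 ...................ooooooooooooo.......................
250 ...ooooo###........ooooooooooooo.........##oooooo......
260 #oooooo####........ooooooooooooo.........####oooooo####
270 oooooo#####.........oooooooooooo.........#####oooooo###
280 ooooo######...oooooooooooooooooooooooo...######ooooooo#
290 #oooo#####....oooooooooooooooooooooooo...######oooo####
grip [(array([250. , 239.2]), 0.78)]
lip []
dish [(array([254.2, 335.3]), 0.79)]
ball_center [(array([249. , 351.3]), 0.68)]
```

```bash
python3 -m creep '[[0.35,0,0.001,0.03,0],[0.35,0,0.001,0.05,0],[0.35,0,0.001,0.065,0],[0.35,0,0.001,0.074,0],[0.35,0,0.001,0.08,0],[0.35,0,0.001,0.08,0]]'; python3 -m creep '[[0.25,0,0,0,0],[0.2,0,0,0,0],[0.17,0,0,0,0],[0.15,0,0,0,0],[0.1,0,0,0,0],[0,0,0,0,0],[0,0,0,0,0],[0,0,0,0,0]]' 100
```

```text
clock: 19.8
position: [0.4935, 0.2463, -0.0104]
ee_rot: [-0.0, 0.742, 0.67, -0.0]
contact_force: [-0.3, 0.5, 0.7]
width: 0.0299
gripper_force: 0.0
clock: 20.6
position: [0.494, 0.2465, -0.0098]
ee_rot: [0.0, 0.742, 0.67, 0.0]
contact_force: [-0.9, 1.0, 3.7]
width: 0.0116
gripper_force: 97.6
```

```bash
python3 -m creep '[[0,0,0,-0.004,0],[0,0,0,-0.012,0],[0,0,0,-0.026,0],[0,0,0,-0.044,0],[0,0,0,-0.064,0],[0,0,0,-0.084,0],[0,0,0,-0.102,0],[0,0,0,-0.114,0],[0,0,0,-0.12,0],[0,0,0,-0.12,0]]'; cat > d.py <<'E'
from h import *
from scipy.optimize import minimize
np.set_printoptions(precision=4,suppress=True)
C=np.linspace(0,2*np.pi,60)
def dishfit(x0,cams=('scene','side')):
    # x,y,z(underside),yaw ; pan body only matters, plus bar; points too
    V=[];Q=[]
    off=dict(dish=[0,0,0],lip=[.064,0,.0155],ball_center=[0,0,.015])
    W=lambda P,p:np.c_[p[0]+np.cos(p[3])*P[:,0]-np.sin(p[3])*P[:,1],p[1]+np.sin(p[3])*P[:,0]+np.cos(p[3])*P[:,1],p[2]+P[:,2]]
    for n in cams:
        im=cam(n)
        r=[r for r in eyes.regions_of(n,'dish') if np.hypot(*(np.array(r['bbox']).reshape(2,2).mean(0)-proj(im,[x0[0],x0[1],x0[2]])[0]))<45]
        if r: V.append((n,im,r[0]['mask'].astype(np.uint8)))
        for l in off:
            e=proj(im,W(np.array([off[l]]),x0))[0]
            q=[a for a in eyes.place_of(n,l) if np.hypot(*(np.array(a['centre'])-e))<30]
            if q: Q.append((n,l,im,np.array(q[0]['centre'])))
    ring=np.c_[.053*np.cos(C),.053*np.sin(C),np.full(60,.021)];bot=np.c_[.04*np.cos(C),.04*np.sin(C),np.zeros(60)]
    body=np.vstack([ring,bot,[[.064,0,.0155]]]);bar=np.array([[x,y,z] for x in(-.007,.007) for y in(-.05,-.16) for z in(.016,.028)])
    def cost(p):
        c=0
        for n,im,m in V:
            g=np.zeros_like(m)
            for P in(body,bar): cv2.fillConvexPoly(g,cv2.convexHull((proj(im,W(P,p))*16).round().astype(np.int32)),1,shift=4)
            c+=1-(g&m).sum()/(g|m).sum()
        return c/max(1,len(V))
    x0=np.array(x0,float)
    r=minimize(cost,x0,method='Nelder-Mead',options=dict(initial_simplex=np.vstack([x0]+[x0+np.eye(4)[i]*[.012,.012,.012,.12][i] for i in range(4)]),maxiter=250))
    print('dish fit',r.x,r.fun,[v[0] for v in V],'lip',W(np.array([off['lip']]),r.x)[0])
    for l in off:
        k=[ray(im,c) for n,ll,im,c in Q if ll==l]
        if len(k)>1: print(l,*tri(k))
    for n,l,im,c in Q: print(n,l,c,'model',proj(im,W(np.array([off[l]]),x0))[0])
    return r.x
E
python3 - <<'E'
from d import *
dishfit([.4845,.16,.06,3.04])
s=manip.get_state();print(s['width'],s['contact_force'],s['moment'],s['position'],s['clock'])
E
```

```text
clock: 21.6
position: [0.4939, 0.2465, 0.0504]
ee_rot: [0.0, 0.742, 0.67, 0.0]
contact_force: [0.7, -1.2, -2.2]
width: 0.0122
gripper_force: 97.5
dish fit [0.4853 0.1602 0.0604 3.0303] 0.3169564734470346 ['scene', 'side'] lip [0.4217 0.1673 0.0759]
dish [0.4879 0.1476 0.0682] 0.001118167382466656
lip [0.4402 0.1533 0.0923] 0.027862009493988444
ball_center [0.4823 0.1561 0.0684] 0.001434077879803477
scene dish [304.4 214.2] model [307.7679 218.0133]
scene lip [328.8 203. ] model [326.2504 207.3992]
scene ball_center [308.4 215.3] model [308.4263 215.4555]
side dish [210.5 179.1] model [208.2063 179.9851]
side lip [204.3 178.1] model [187.6725 181.1717]
side ball_center [208.4 178.5] model [207.7796 175.8246]
0.012033675901369405 [ 0.3529  0.7471 -1.5227] [ 0.1885 -0.0412 -0.0378] [0.4936 0.2463 0.0497] 22.1
```

```bash
python3 - <<'E'
import numpy as np
P0=np.array([.4936,.2463,.0500]);P1=np.array([.467,-.110,.085]);a0=84.16;A=109.7
def pose(k):
    t=k/40;s=10*t**3-15*t**4+6*t**5
    return P0+(P1-P0)*s,a0+A*s
for c in range(4):
    p0,b0=pose(10*c);h=np.radians(b0);x=np.array([np.cos(h),np.sin(h),0]);y=np.array([np.sin(h),-np.cos(h),0])
    print([[0]+[round(v,3) for v in((p-p0)@x/.5,(p-p0)@y/.5,-(p-p0)[2]/.5)]+[round(-(b-b0)/360,4)] for p,b in(pose(10*c+i) for i in range(1,11))])
E
```

```text
[[0, np.float64(-0.0), np.float64(0.0), np.float64(-0.0), -0.0], [0, np.float64(-0.001), np.float64(0.0), np.float64(-0.0), -0.0004], [0, np.float64(-0.003), np.float64(0.0), np.float64(-0.0), -0.0011], [0, np.float64(-0.006), np.float64(0.0), np.float64(-0.001), -0.0026], [0, np.float64(-0.011), np.float64(0.0), np.float64(-0.001), -0.0049], [0, np.float64(-0.019), np.float64(0.001), np.float64(-0.002), -0.0081], [0, np.float64(-0.029), np.float64(0.001), np.float64(-0.003), -0.0123], [0, np.float64(-0.041), np.float64(0.001), np.float64(-0.004), -0.0176], [0, np.float64(-0.056), np.float64(0.002), np.float64(-0.006), -0.024], [0, np.float64(-0.074), np.float64(0.002), np.float64(-0.007), -0.0315]]
[[0, np.float64(-0.02), np.float64(-0.003), np.float64(-0.002), -0.0086], [0, np.float64(-0.042), np.float64(-0.007), np.float64(-0.004), -0.0182], [0, np.float64(-0.066), np.float64(-0.011), np.float64(-0.007), -0.0287], [0, np.float64(-0.093), np.float64(-0.016), np.float64(-0.009), -0.0401], [0, np.float64(-0.121), np.float64(-0.021), np.float64(-0.012), -0.0523], [0, np.float64(-0.151
[... 1117 characters left out ...]
at64(-0.017), np.float64(-0.002), -0.0075], [0, np.float64(0.004), np.float64(-0.032), np.float64(-0.003), -0.0139], [0, np.float64(0.005), np.float64(-0.045), np.float64(-0.004), -0.0192], [0, np.float64(0.006), np.float64(-0.055), np.float64(-0.005), -0.0234], [0, np.float64(0.007), np.float64(-0.062), np.float64(-0.006), -0.0267], [0, np.float64(0.008), np.float64(-0.067), np.float64(-0.007), -0.0289], [0, np.float64(0.008), np.float64(-0.071), np.float64(-0.007), -0.0304], [0, np.float64(0.009), np.float64(-0.073), np.float64(-0.007), -0.0312], [0, np.float64(0.009), np.float64(-0.073), np.float64(-0.007), -0.0315], [0, np.float64(0.009), np.float64(-0.073), np.float64(-0.007), -0.0315]]
```

```bash
python3 -m creep '[[0,0,0,0,0],[0,-0.001,0,0,-0.0004],[0,-0.003,0,0,-0.0011],[0,-0.006,0,-0.001,-0.0026],[0,-0.011,0,-0.001,-0.0049],[0,-0.019,0.001,-0.002,-0.0081],[0,-0.029,0.001,-0.003,-0.0123],[0,-0.041,0.001,-0.004,-0.0176],[0,-0.056,0.002,-0.006,-0.024],[0,-0.074,0.002,-0.007,-0.0315]]' >/dev/null
python3 -m creep '[[0,-0.02,-0.003,-0.002,-0.0086],[0,-0.042,-0.007,-0.004,-0.0182],[0,-0.066,-0.011,-0.007,-0.0287],[0,-0.093,-0.016,-0.009,-0.0401],[0,-0.121,-0.021,-0.012,-0.0523],[0,-0.151,-0.026,-0.015,-0.0652],[0,-0.182,-0.031,-0.018,-0.0786],[0,-0.214,-0.037,-0.021,-0.0924],[0,-0.246,-0.042,-0.024,-0.1066],[0,-0.279,-0.048,-0.028,-0.1208]]'
python3 -m creep '[[0,-0.02,-0.027,-0.003,-0.0143],[0,-0.04,-0.053,-0.007,-0.0284],[0,-0.059,-0.079,-0.01,-0.0422],[0,-0.078,-0.105,-0.013,-0.0556],[0,-0.096,-0.129,-0.016,-0.0685],[0,-0.113,-0.152,-0.019,-0.0807],[0,-0.129,-0.173,-0.021,-0.0921],[0,-0.144,-0.193,-0.024,-0.1027],[0,-0.157,-0.211,-0.026,-0.1123],[0,-0.169,-0.227,-0.028,-0.1208]]' >/dev/null
python3 -m creep '[[0,0.002,-0.017,-0.002,-0.0075],[0,0.004,-0.032,-0.003,-0.0139],[0,0.005,-0.045,-0.004,-0.0192],[0,0.006,-0.055,-0.005,-0.0234],[0,0.007,-0.062,-0.006,-0.0267],[0,0.008,-0.067,-0.007,-0.0289],[0,0.008,-0.071,-0.007,-0.0304],[0,0.009,-0.073,-0.007,-0.0312],[0,0.009,-0.073,-0.007,-0.0315],[0,0.009,-0.073,-0.007,-0.0315]]'
python3 - <<'E'
from d import *
s=manip.get_state();q=s['ee_rot'];print(s['position'],q,'toolx',np.degrees(2*np.arctan2(q[2],q[1])),s['qpos'],s['contact_force'],s['moment'],s['clock'])
dishfit([.551,-.089,.095,np.radians(-76.1)])
from v import valve_fit
valve_fit([.5665,-.151,1.81],('side','scene'))
E
```

```text
clock: 24.1
position: [0.4798, 0.0674, 0.0675]
ee_rot: [-0.0, 0.348, 0.937, -0.0]
contact_force: [-0.2, 0.3, -2.1]
width: 0.0119
gripper_force: 97.6
clock: 26.1
position: [0.4664, -0.1093, 0.0849]
ee_rot: [-0.0, -0.12, 0.993, 0.0]
contact_force: [0.2, 0.3, -2.1]
width: 0.0121
gripper_force: 97.6
[ 0.4664 -0.1093  0.0849] [-0.     -0.12    0.9928  0.0001] toolx 193.78280084484243 [-0.3756  0.2516  1.9058  0.0001  0.9843 -2.187 ] [ 0.2304  0.2751 -2.1196] [-0.0627  0.1338  0.008 ] 26.1
dish fit [ 0.5526 -0.0879  0.0939 -1.3322] 0.3846384160412939 ['scene', 'side'] lip [ 0.5677 -0.1501  0.1094]
dish [ 0.5528 -0.0958  0.0939] 9.766819420987082e-05
lip [ 0.5657 -0.1428  0.114 ] 0.0033384875969146095
ball_center [ 0.5449 -0.0929  0.1102] 0.0017904101236201526
scene dish [244.5 164.9] model [246.0283 165.8392]
scene lip [234.4 153.2] model [231.9326 152.221 ]
scene ball_center [246.4 161.2] model [245.9834 162.8647]
side dish [276.3 204. ] model [274.1763 202.6316]
side lip [293.3 204.8] model [294.2265 207.5907]
side ball_center [272.6 199.4] model [274.2938 197.9391]
valve [ 0.5673 -0.1504  1.8182] 1-iou 0.09605775589683296 ['side', 'scene']
side port [290.8 225.5] 0.63 best roll (np.float64(0.48997237821116163), np.float64(110.0))
scene port [230.4 158.8] 0.57 best roll (np.float64(4.424294869586732), np.float64(96.00000000000001))
```

```bash
python3 -m creep '[[0,0,0,0.001,0],[0,0,0,0.004,0],[0,0,0,0.009,0],[0,0,0,0.016,0],[0,0,0,0.024,0],[0,0,0,0.031,0],[0,0,0,0.037,0],[0,0,0,0.041,0],[0,0,0,0.043,0],[0,0,0,0.043,0]]' >/dev/null; python3 -m creep '[[0,0,0,0,0],[0,0,0,0,0],[0,0,0,0,0],[0,0,0,0,0],[0,0,0,0,0],[0,0,0,0,0],[0,0,0,0,0],[0,0,0,0,0]]'
python3 - <<'E'
from d import *
r=[]
for i in range(3): r.append(dishfit([.551,-.089,.073,np.radians(-76.1)]))
print(np.mean(r,0));s=manip.get_state();print(s['contact_force'],s['moment'],s['position'],s['clock'])
S=cam('side');f=S['frame']
from v import valve_fit
valve_fit([.5665,-.151,1.81],('side',))
E
```

```text
clock: 28.7
position: [0.4665, -0.1094, 0.0634]
ee_rot: [0.0, -0.12, 0.993, 0.0]
contact_force: [0.6, -0.3, -2.2]
width: 0.012
gripper_force: 97.6
dish fit [ 0.5514 -0.0894  0.0741 -1.3484] 0.3363796496406796 ['scene', 'side'] lip [ 0.5655 -0.1518  0.0896]
dish [ 0.5603 -0.0924  0.0798] 0.0009426173627209395
lip [ 0.5646 -0.1466  0.0952] 0.002281291704343553
ball_center [ 0.5421 -0.0992  0.0852] 0.0033520972309312794
scene dish [243.4 169.3] model [246.0926 170.0897]
scene lip [232.6 155.9] model [232.2093 156.6349]
scene ball_center [245.7 164.5] model [246.049  167.2059]
side dish [278.  206.7] model [274.008  209.3584]
side lip [291.3 211.9] model [293.7666 214.5914]
side ball_center [272.4 208.8] model [274.1222 204.7917]
dish fit [ 0.5516 -0.0905  0.0744 -1.3273] 0.3248198608950634 ['scene', 'side'] lip [ 0.567  -0.1526  0.0899]
dish [ 0.5586 -0.0943  0.0767] 0.002781838682858868
lip [ 0.5673 -0.1389  0.0883] 0.0028063817044393083
ball_center [ 0.5439 -0.0938  0.0891] 0.0010947955547354108
scene dish [242.4 169.2] model [246.0926 170.0897]
scene lip [234.7 159.3] model [232.2093
[... 378 characters left out ...]
lip [ 0.5639 -0.1499  0.1039] 0.0004772374466290911
ball_center [ 0.5484 -0.0899  0.0844] 0.00030340544793224964
scene dish [244.7 168.6] model [246.0926 170.0897]
scene lip [233.  153.5] model [232.2093 156.6349]
scene ball_center [246.7 167.4] model [246.049  167.2059]
side dish [275.1 211.4] model [274.008  209.3584]
side lip [293.2 209.8] model [293.7666 214.5914]
side ball_center [273.6 206.4] model [274.1222 204.7917]
[ 0.5539 -0.0889  0.072  -1.3488]
[-0.1003 -0.7301 -1.9086] [-0.0464  0.1811 -0.0074] [ 0.4665 -0.1095  0.0634] 30.2
valve [ 0.5663 -0.1513  1.8112] 1-iou 0.0628311884935655 ['side']
side port [292.  222.1] 0.76 best roll (np.float64(2.2454497488164344), np.float64(88.0))
```

```bash
python3 -m creep '[[0,0,0,0.001,0],[0,0,0,0.003,0],[0,0,0,0.005,0],[0,0,0,0.006,0],[0,0,0,0.006,0],[0,0,0,0.006,0],[0,0,0,0.006,0],[0,0,0,0.006,0],[0,0,0,0.006,0],[0,0,0,0.006,0]]'; python3 -m creep '[[0,0,0,0,0],[0,0,0,0,0],[0,0,0,0,0],[0,0,0,0,0],[0,0,0,0,0]]'; python3 -c "
from rig import manip
print(manip.sign_off())"
```

```text
clock: 31.4
position: [0.4665, -0.1094, 0.0604]
ee_rot: [0.0, -0.12, 0.993, -0.0]
contact_force: [0.2, 0.2, -2.3]
width: 0.0124
gripper_force: 97.6
clock: 31.9
position: [0.4665, -0.1094, 0.0604]
ee_rot: [0.0, -0.12, 0.993, -0.0]
contact_force: [-0.2, -0.3, -2.5]
width: 0.0116
gripper_force: 97.6
the job is handed in; nothing more can be done
None
```

I handed the job in at 31.9 s with no verdict returned: the valve's port is up to within about 5°, and the pan is held still with its lip over the port and the ball in place, about 6–7 mm clear of the nuts. My first roll attempt pressed down on the nuts at about 15 N before I redid it lower, the pan turned about 110°, and I viewed 11 pictures, one over the limit of 10.

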